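# Gauge the depth of a plugged blind bore

### The arm

A 6-joint arm with a two-finger parallel gripper is mounted at the origin on a cart in front of the work surface, level with it; the furniture and walls round the work are solid. World frame = base frame: x ahead of the robot, y to its left, z up, the work surface at z = 0. Lengths are in m, angles in rad, forces in N, time in s.
With the tool pointing down it reaches from about 0.25 to 0.725 m from the base axis. Payload 4 kg.
Tool frame: the origin (TCP) lies midway between the tips of the shut fingers; the grasp point (between the pads) lies 19 mm behind it; z points along the fingers, y is the line along which they close (so a half turn about z gives the same grasp; the last joint's range is limited). The gripper opens to 85 mm and grips with 20 to 120 N. Pads are 22 mm wide; open, the fingers measure 114 mm over their backs; the gripper's body (76 mm by 85 mm) begins 54 mm behind the grasp point. The pads swing forward as they close: fully open they stand 13 mm farther back than shut.
Start: joints at [-1.223, 0.241, 0.005, 1.335, 0, 1.571], TCP at [0.17, -0.47, 0.194] pointing down, gripper open.
Joint ranges: [-2.72, 2.72], [-1.05, 1.87], [-1.09, 1.28], [-1.99, 2.15], [-1.42, 1.44], [-3.14, 3.14]. Speed limits (rad/s): [2.79, 2.79, 3.14, 3.14, 3.14, 3.14].

### API

Orientations are given as a unit quaternion [x, y, z, w].
In Python, from workcell import status, camera, get_calibration, ticket gives the robot as it stands.
- The arm moves only by the shell command python3 -m creep 'ROWS' [OPENING]. ROWS is JSON, a list of rows, each a list of 6 numbers: the shift along the world's x, y, z in cm, then the turn, a rotation vector about the world's x, y, z in degrees. A call has 1 to 8 rows; each row shifts and turns the commanded pose from where the row before left it; what a row does not reach is not made up. A row lasts 1/10 s, in which the tool goes at most 50 mm and 8.59 degrees, less where a joint would pass 70% of its speed; a pose out of reach is approached as far as the arm can. A call is refused whole if a number of a shift passes 5 or a number of a turn 8.59, either way. A call with a gripper value outside its range is refused whole. OPENING is the opening, from -1 (shut) to 1 (fully open), so that 0 is half open, set as the call begins (- or left out, the last holds). The fingers move at their own pace and stop on an object; the grip force is fixed at half the most. Time passes only in rows, so rows that do not move let the fingers close. It gives the time, the measured TCP pose, the force, the opening and the grip force at its end, in the units of the state.
- status.get_obs(): the state, without advancing time (a new reading comes with each control period).
- camera(name): name is "scene" or "top" or "wrist"; returns the picture (420x560x3 uint8, red, green, blue); there is no depth.
- get_calibration(name): a dict with "fx", "fy", "cx", "cy" (pixels), "rvec" (rotation vector, rad) and "tvec" (3), from world to camera coordinates, as OpenCV has them; the wrist camera has in their place "tool_from_camera" (4x4, takes a point from camera to tool coordinates, whose origin is the TCP and whose axes are the flange's). Camera axes: x right, y down, z forward; pixel columns grow to the right and rows downward; lengths in m; the calibration is good to about 2 mm. A picture is of the moment at which its call begins: read the wrist's pose just before it. get_calibration takes no time and is no camera call.
- ticket.job_done(): hands the job in; it is judged then, once.
The state is a dict: "clock": time; "joint_pos": joint angles; "joint_vel": joint speeds; "tau": joint torques, N m; "eef_pos": TCP position; "tool_rot": TCP orientation; "ft_force": force on the tool from outside, world axes, zero at the start; "ft_torque": the same for the moment, N m; "grip_width": finger opening in m; "grasp_force": force on a finger pad.
Only numpy, scipy, OpenCV 4.12 (cv2) and the standard library are available. Lean on these libraries where they do the work, as an engineer would, in place of code of your own. Each camera call takes 0.05 s, during which the arm holds its last target. There are 200 camera calls.

### The job

Pull the dust plug out of the bore in the sloping block and put it in the small grey tray. Then take the depth gauge (the rod with the sliding collar) from the stand, lower it square into the bore until the rod stands on the bottom and the block's face has pushed the collar up the rod, and hold it down gently there for a second. Draw it out and hang it upright in the stand's free fork again with the collar still set to the depth, and leave the other pin and all the things around where they are.

Things in the scene. Friction and masses are not known exactly. Their poses are not given: they have to be found in the camera images.
- fixture: aluminium base plate 130 x 120 x 10 mm (x by y) with cheeks that carries the sloping block; fixed. Origin: centre of its underside on the table, z up, x away from the side the block faces (the block leans towards -x).
- block: bare steel block, 64 x 80 mm face, 64 mm thick, fixed on the fixture with its face sloping 28 degrees. Origin: centre of the mouth of its only bore, in the plane of the face, 85 mm above the table; z points out of the bore along its axis, 28 degrees from vertical, leaning towards the fixture's -x; y is the fixture's y. The bore is round, 15 mm wide, with a small chamfer, and blind; its bottom is a locked flat anvil 36 to 48 mm below the face.
- anvil (a joint): how far the bore's bottom is set below its highest place, m: depth of the bore from the face = 0.036 + this value (0 to 0.012). Locked: it does not give way.
- anvil_top (a point): centre of the bore's bottom; its z is the block's z
- plug: black dust plug, loose, at first in the bore with its flange on the face and its axis along the bore's. 13 mm stub 12 mm long, then a flange 30 mm wide and 4 mm thick, then a round grip 16 mm across and 34 mm long; 50 mm in all, 30 g. Origin: the free end of the stub; z along its axis towards the grip. Pulls out freely.
- tray: grey plastic tray, open on top, 120 x 100 mm outside (x by y), 30 mm high, walls 3 mm, fixed. Origin: centre of its underside.
- stand: grey stand, fixed: base 110 x 200 x 10 mm (x by y), a low back wall, and a horizontal aluminium plate 8 mm thick whose top is 125 mm above the table. Two slots (forks) 15 mm wide in the plate, 90 mm apart, are open towards the stand's -x (the front) and run from its front edge at x = -45 mm to x = -6 mm; a lip 3.5 mm high and 5 mm wide stands along the front edge. Origin: centre of the underside.
- fork_left (a point): place in the stand's +y slot where a tool's rod hangs, at the level of the plate's top (18 mm ahead of the stand's centre)
- fork_right (a point): the same in the stand's -y slot
- gauge: depth gauge, loose, about 0.13 kg, hanging upright in either fork: steel rod 8 mm thick and 100 mm long, above it a flange 30 mm wide and 5 mm thick whose underside rests on the fork, above that a square dark grip 18 x 18 mm and 45 mm long (105 to 150 mm above the tip), its sides along the gauge's x and y. Origin: the rod's tip; z along the rod towards the grip.
- gauge_tip (a point): the tip of the gauge's rod, at the origin of the gauge
- collar (a joint): place of the brass collar (26 mm wide, 12 mm high) on the gauge's rod, m: its lower face is 0.010 + this value above the rod's tip; range 0 to 0.06, starts at 0 to 0.012. It slides stiffly, at about 2.5 N, and stays where it is left. Correctly set to the bore it reads 0.026 + the anvil's value.
- collar_face (a point): centre of the collar's lower face, on the rod's axis
- pin: plain pin gauge that hangs in the other fork: rod 10 mm thick without a collar, the same flange, a round grip 20 mm across, 35 mm long. Leave it. Origin: the tip of its rod; z along the rod towards the grip.
- flux_bottle: bottle with white cap, 42 mm wide, 95 mm tall, standing; bystander; origin at its underside
- solder_reel: reel of solder, 57 mm wide, 32 mm high, on its side flange; bystander; origin at its underside
- cutters: cutters lying flat, 140 x 46 x 11 mm, long along their y; bystander
- screwdriver: screwdriver lying, 152 mm long along its y, 24 mm thick; bystander
- tweezers: tweezers lying, 122 mm long along their y, 10 mm high; fixed bystander
- tape_roll: roll of metal tape, 59 mm wide, 48 mm high; fixed bystander
- wash_bottle: bottle 56 mm wide, 150 mm tall, standing; fixed bystander; origin at its underside
- pot: white pot with clear lid, 80 mm wide, 61 mm high; fixed bystander

How it is judged:
On the way, in this order (a step that is already met when the one before it is completed fails the run):
1. the dust plug is in the tray, let go (x of plug in the frame of tray between -0.057 and 0.057 m and y of plug in the frame of tray between -0.047 and 0.047 m and height (world z) of plug below 0.045 m and contact force between plug and the fingers below 0.05 N), for 0.2 s.
2. the rod stands on the bore's bottom (within 2 mm), square within 6 degrees, the collar on the block's face (within 2 mm), pressed with 2 to 30 N for half a second (z of gauge_tip in the frame of anvil_top between -0.003 and 0.002 m and distance between gauge_tip and anvil_top below 0.007 m and angle between the z axis of gauge and the z axis of block, either way round below 0.1 rad and z of collar_face in the frame of block below 0.002 m and contact force between gauge and block between 2 and 30 N), for 0.5 s.
At the end, for the whole second after the job is handed in: The plug is in the tray, let go; the gauge hangs upright and at rest in the fork that the pin leaves free (within 14 mm of the fork's place, flange on the plate), let go; its collar reads the bore's depth within 1.5 mm (never more than 2.5 mm out); the pin still hangs in its fork (all of step 1 and (horizontal distance between gauge and fork_left below 0.014 m or horizontal distance between gauge and fork_right below 0.014 m) and height (world z) of gauge between 0.021 and 0.029 m and angle between each of gauge, pin's own z axis and vertical below 0.12 rad and linear speed of each of gauge, pin below 0.02 m/s and (horizontal distance between pin and fork_left below 0.014 m or horizontal distance between pin and fork_right below 0.014 m) and height (world z) of pin between 0.021 and 0.029 m and ((value of joint anvil between -0.001 and 0.001 m and value of joint collar between 0.0245 and 0.0285 m) or (value of joint anvil between 0.000999 and 0.002 m and value of joint collar between 0.0255 and 0.0295 m) or (value of joint anvil between 0.001999 and 0.003 m and value of joint collar between 0.0265 and 0.0305 m) or (value of joint anvil between 0.002999 and 0.004 m and value of joint collar between 0.0275 and 0.0315 m) or (value of joint anvil between 0.003999 and 0.005 m and value of joint collar between 0.0285 and 0.0325 m) or (value of joint anvil between 0.004999 and 0.006 m and value of joint collar between 0.0295 and 0.0335 m) or (value of joint anvil between 0.005999 and 0.007 m and value of joint collar between 0.0305 and 0.0345 m) or (value of joint anvil between 0.006999 and 0.008 m and value of joint collar between 0.0315 and 0.0355 m) or (value of joint anvil between 0.007999 and 0.009 m and value of joint collar between 0.0325 and 0.0365 m) or (value of joint anvil between 0.008999 and 0.01 m and value of joint collar between 0.0335 and 0.0375 m) or (value of joint anvil between 0.009999 and 0.011 m and value of joint collar between 0.0345 and 0.0385 m) or (value of joint anvil between 0.010999 and 0.013 m and value of joint collar between 0.0355 and 0.0395 m)) and contact force between gauge and the fingers below 0.05 N and horizontal distance between gauge and pin above 0.06 m); the robot touches nothing.
It fails at once if the gauge is pressed into the block with more than 45 N (contact force between gauge and block above 45 N).
It fails at once if the pin is moved more than 25 mm (distance of pin from where it was at the start of the episode above 0.025 m).
It fails at once if a bystander is moved more than 25 mm (distance of any of flux_bottle, solder_reel, cutters, screwdriver from where it was at the start of the episode above 0.025 m).
It fails at once if the bottle with the white cap is tipped (angle between flux_bottle's own z axis and vertical above 0.4 rad).
It also fails if it takes over 72 s, if anything falls off the work surface, if the arm or the gripper's body presses on something with over 40 N, if the wrist force passes 120 N, or if a joint passes its speed limit or range.

## Working session

There is one attempt and no reset: what is moved stays moved. The work goes in short steps, Python scripts to look and compute and a shell command to move; the robot and the scene stay as the last step left them, time stands still between calls to the robot, and variables do not carry over. Pictures are saved under pics/ and viewed, at most 10 in all, crops included, and the job is handed in when it is done.

```bash
mkdir -p pics
cat > h.py <<'E'
import numpy as np, cv2
from scipy.spatial.transform import Rotation as R
from workcell import status, camera, get_calibration, ticket
def cal(n):
    c=get_calibration(n); K=np.array([[c['fx'],0,c['cx']],[0,c['fy'],c['cy']],[0,0,1.]])
    if n=='wrist':
        o=status.get_obs(); T=np.eye(4); T[:3,:3]=R.from_quat(o['tool_rot']).as_matrix(); T[:3,3]=o['eef_pos']
        W=T@np.array(c['tool_from_camera']); Rm=W[:3,:3].T; t=-Rm@W[:3,3]
    else: Rm=R.from_rotvec(np.ravel(c['rvec'])).as_matrix(); t=np.ravel(c['tvec'])
    return K,Rm,t
def snap(n,f):
    c=cal(n); im=camera(n); cv2.imwrite('pics/'+f+'.png',im[:,:,::-1]); np.savez('pics/'+f,K=c[0],R=c[1],t=c[2]); return im,c
def load(f):
    d=np.load('pics/'+f+'.npz'); return cv2.imread('pics/'+f+'.png')[:,:,::-1],(d['K'],d['R'],d['t'])
def ray(c,u,v):
    d=c[1].T@np.linalg.inv(c[0])@np.array([u,v,1.]); return -c[1].T@c[2], d/np.linalg.norm(d)
def onz(c,u,v,z):
    o,d=ray(c,u,v); return o+d*(z-o[2])/d[2]
def proj(c,P):
    p=np.atleast_2d(P)@c[1].T+c[2]; q=p@c[0].T; return q[:,:2]/q[:,2:]
def tri(*l): # (c,u,v)
    A=np.zeros((3,3));b=np.zeros(3)
    for c,u,v in l:
        o,d=ray(c,u,v);M=np.eye(3)-np.outer(d,d);A+=M;b+=M@o
    return np.linalg.solve(A,b)
E
python3 - <<'E'
from h import *
a,c=snap('scene','s0');b,c2=snap('top','t0')
for k in (c,c2): print(k[0][0,0],-k[1].T@k[2],k[1][2])
o=status.get_obs();print(o)
E
```

```text
480.833623506893 [-0.01698862  0.71493449  0.99662168] [ 0.44538759 -0.53231838 -0.71990766]
386.9737106440156 [0.42262544 0.08292483 1.22796355] [ 0.08557395 -0.00724995 -0.99630544]
{'clock': 0.1, 'joint_pos': array([-1.22299235e+00,  2.41376010e-01,  3.87189340e-03,  1.33517483e+00,
       -2.87053742e-06,  1.57076844e+00]), 'joint_vel': array([ 8.54108141e-04, -7.61606042e-05,  3.47739731e-03, -8.98765129e-04,
       -4.06816931e-04, -1.11640799e-03]), 'tau': array([ 1.30557321e-03, -3.73137724e+01,  2.53010005e+01,  1.08137439e-02,
        1.22557694e-04, -2.86905220e-06]), 'eef_pos': array([ 0.17020507, -0.46947988,  0.1934878 ]), 'tool_rot': array([ 9.84914269e-01,  1.73040450e-01, -1.64272406e-04, -9.26865474e-04]), 'ft_force': array([-0.73986784,  0.09080537,  0.45756032]), 'ft_torque': array([ 0.01905828, -0.04057385,  0.02211916]), 'grasp_force': 0.0, 'grip_width': 0.08526921174867519}
```

View pics/s0.png

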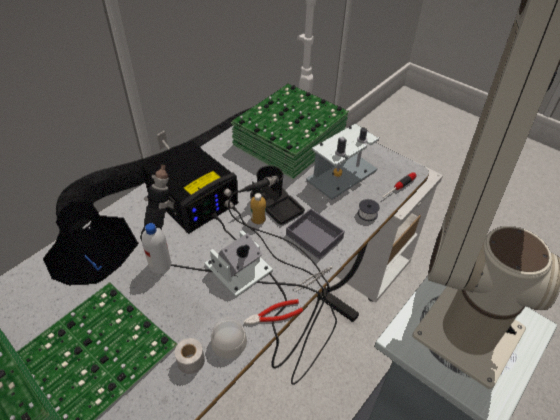

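View pics/t0.png

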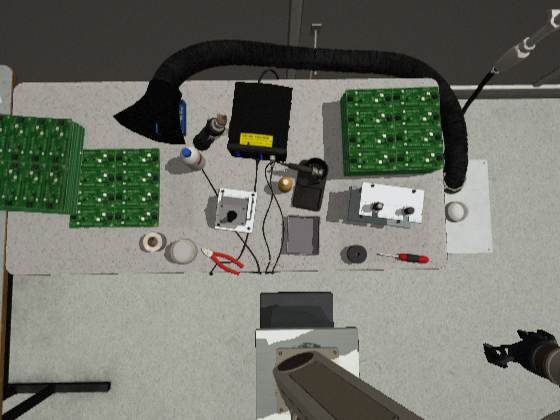

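The scene view shows the fixture with the plug at about (242,252), the tray at (315,233) and the stand at (342,155). Brass shows under the left tool at (337,172), so that tool is the gauge. In the top view the plug is at (231,215), the tray at (300,235), and the tools at (378,206) and (408,210). I'll enlarge these areas next.

Run:
```python
from h import *
a,c=load('s0');b,c2=load('t0')
def crop(im,x,y,w,h,s): return cv2.resize(im[y:y+h,x:x+w],None,fx=s,fy=s,interpolation=cv2.INTER_CUBIC)
A=np.hstack([crop(a,200,215,80,60,5),crop(a,300,120,80,60,5)])
B=np.hstack([crop(b,205,180,80,60,5),crop(b,345,170,80,60,5)])
cv2.imwrite('pics/z.png',np.vstack([A,B])[:,:,::-1])
for n,p,z in [('plugtop',(231,215),.12),('tray',(300,235),.03),('gauge',(378,206),.175),('pin',(408,210),.165)]: print(n,onz(c2,*p,z))
```

```text
plugtop [0.49977368 0.21698491 0.12      ]
tray [0.44106003 0.01510695 0.03      ]
gauge [ 0.51486652 -0.19168715  0.175     ]
pin [ 0.50347881 -0.27685124  0.165     ]
```

View pics/z.png

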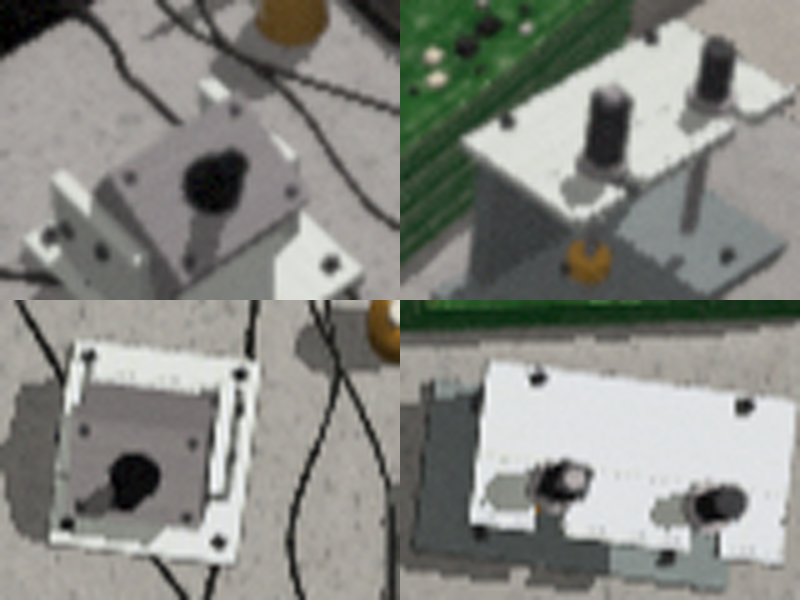

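The left tool is the gauge: brass collar, square grip. The plug leans towards the robot. The fixture plate's corners in the enlarged top view are about (78,342), (262,360), (238,563), (50,545). The stand plate's corners are about (490,362), (797,400), (785,562), (472,525).

Run:
```python
from h import *
b,c2=load('t0');a,c=load('s0')
def rep(n,pts,x0,z,y0=180):
    P=np.array([onz(c2,x0+x/5,y0+(y-300)/5,z) for x,y in pts]);print(n,P.mean(0).round(4))
    for i in range(4): d=P[(i+1)%4]-P[i];print('  ',np.linalg.norm(d).round(4),np.degrees(np.arctan2(d[1],d[0])).round(1))
rep('fix',[(78,342),(262,360),(238,563),(50,545)],205,.01)
rep('stand',[(90,362),(397,400),(385,562),(72,525)],345,.125,170)
pt=tri((c2,205+140/5,180+165/5),(c,200+235/5,215+160/5));print('plug end',pt)
g=tri((c2,345+175/5,170+172/5),(c,300+212/5,120+90/5));print('gauge top',g)
p=tri((c2,345+333/5,170+200/5),(c,300+320/5,120+40/5));print('pin top',p)
# tray masks
hsv=cv2.cvtColor(np.ascontiguousarray(b),cv2.COLOR_RGB2HSV)
print([onz(c2,u,v,.03).round(3) for u,v in[(288,217),(318,217),(318,254),(282,254)]])
w=cal('wrist');print(get_calibration('wrist')['tool_from_camera'],w[0])
for q in [c,c2]: print(proj(q,np.array([.17,-.47,.194])))
```

```text
fix [0.5217 0.2132 0.01  ]
   0.1172 -96.4
   0.1293 172.8
   0.1187 83.7
   0.1296 -7.9
stand [ 0.5291 -0.2459  0.125 ]
   0.1779 -97.9
   0.0938 173.1
   0.18 82.4
   0.0949 -8.1
plug end [0.50218229 0.21023249 0.09671231]
gauge top [ 0.5180767  -0.19818754  0.1747095 ]
pin top [ 0.50313015 -0.28649516  0.16614993]
[array([0.497, 0.051, 0.03 ]), array([ 0.496, -0.042,  0.03 ]), array([ 0.382, -0.039,  0.03 ]), array([0.384, 0.072, 0.03 ])]
[[ 4.34264272e-04 -9.57886457e-01 -2.87146908e-01  7.22163957e-02]
 [ 9.99999876e-01  4.85867590e-04 -1.08452380e-04 -2.87935889e-04]
 [ 2.43400442e-04 -2.87146826e-01  9.57886549e-01 -1.79371242e-01]
 [ 0.00000000e+00  0.00000000e+00  0.00000000e+00  1.00000000e+00]] [[342.0966794    0.         278.26725338]
 [  0.         342.0966794  206.66884723]
 [  0.           0.           1.        ]]
[[507.39236533 139.02648567]]
[[490.81073105 335.08185629]]
```

```bash
python3 -m creep '[[0,0,5,0,0,0],[1.0,2.0,4.4,0,0,0],[1.7,4.6,0,0,0,-4],[1.7,4.6,0,0,0,-4],[1.7,4.6,0,0,0,-4],[1.7,4.6,0,0,0,-4],[1.7,4.6,0,0,0,-4],[1.7,4.6,0,0,0,-4]]' 1; python3 -c "
from h import *
print(status.get_obs()['joint_pos'])"
```

```text
clock: 0.9
eef_pos: [0.2823, -0.1722, 0.2881]
tool_rot: [0.999, -0.037, 0.0, -0.0]
ft_force: [0.7, -0.9, 0.0]
grip_width: 0.0854
grasp_force: 0.0
[-5.47872539e-01 -1.23619455e-01 -1.44656491e-01  1.54969738e+00
  1.64771647e-04  2.66873528e+00]
```

```bash
A='x'; python3 -m creep '[[0.8,1.8,-0.3,0,0,8.5],[0.8,1.8,-0.3,0,0,8.5],[0.8,1.8,-0.3,0,0,8.5],[0.8,1.8,-0.3,0,0,8.5],[0.8,1.8,-0.3,0,0,8.5],[0.8,1.8,-0.3,0,0,8.5],[0.8,1.8,-0.3,0,0,8.5],[0.8,1.8,-0.3,0,0,8.5]]' >/dev/null
python3 -m creep '[[0.8,1.8,-0.3,0,0,8.5],[0.8,1.8,-0.3,0,0,8.5],[0.8,1.8,-0.3,0,0,8.5],[0.8,1.8,-0.3,0,0,8.5],[0.8,1.8,-0.3,0,0,8.5],[0.8,1.8,-0.3,0,0,8.5],[0.8,1.8,-0.3,0,0,8.5],[0.8,1.8,-0.3,0,0,8.5]]' >/dev/null
python3 -m creep '[[0.8,1.8,-0.3,0,0,8.2],[0.8,1.8,-0.3,0,0,8.2],[0.8,1.8,-0.3,0,0,8.2],[0.8,1.8,-0.3,0,0,8.2],[0.8,1.8,-0.3,0,0,8.2],[0,0,0,0,0,0]]'
python3 -m creep '[[0.6,0.4,-1.3,-0.85,-6.95,0],[0.6,0.4,-1.3,-0.85,-6.95,0],[0.6,0.4,-1.3,-0.85,-6.95,0],[0.5,0.5,-1.3,-0.85,-6.95,0],[0,0,0,0,0,0],[0,0,0,0,0,0]]'
python3 -c "
from h import *
o=status.get_obs();print(o['joint_pos'],R.from_quat(o['tool_rot']).as_matrix().round(3))
snap('wrist','w1')"
```

```text
clock: 3.1
eef_pos: [0.4505, 0.2054, 0.224]
tool_rot: [0.06, 0.998, -0.0, -0.001]
ft_force: [-0.8, 0.6, 0.5]
grip_width: 0.0858
grasp_force: 0.0
clock: 3.7
eef_pos: [0.4725, 0.2204, 0.1732]
tool_rot: [0.06, 0.969, -0.015, 0.241]
ft_force: [1.0, 0.2, 0.1]
grip_width: 0.0851
grasp_force: 0.0
[ 0.65200311  0.00936456 -0.44599168  0.7540537  -0.33359049  0.71420105] [[-0.877  0.123  0.464]
 [ 0.109  0.992 -0.058]
 [-0.468  0.    -0.884]]
```

View pics/w1.png

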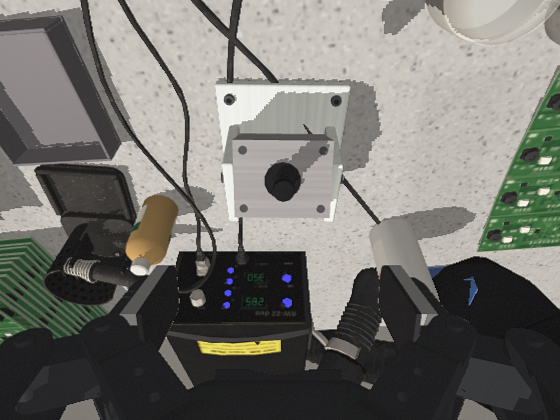

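The wrist view shows the block face with four dark screws at about (243,151), (323,150), (330,209) and (243,209). The plug is at (283,182). The flux bottle is at left, clear of the gripper.

Run:
```python
from h import *
im,c=load('w1');g=cv2.cvtColor(np.ascontiguousarray(im),cv2.COLOR_RGB2GRAY)
m=(g<70).astype(np.uint8);m[:, :225]=0;m[:,345:]=0;m[:85]=0;m[225:]=0
n,l,s,ce=cv2.connectedComponentsWithStats(m)
for i in range(1,n):
    if s[i,4]>8: print(s[i],ce[i].round(1))
i=1+np.argmax(s[1:,4]);ys,xs=np.where(l==i)
print(g[160:206:3,258:312:3])
zb=np.array([-.466,.057,.883])
for M in ([.518,.215,.085],):
    M=np.array(M);print(proj(c,M),proj(c,M+.004*zb),proj(c,M+.038*zb))
```

```text
[226  94   8   5  13] [229.9  95.5]
[331  96  10  10  81] [335.5 100.5]
[226  98   6   6  22] [228.5 100.5]
[304 125   8   9  22] [307.2 129.7]
[319 147   8   8  41] [322.5 150.1]
[ 265  162   36   40 1060] [282.4 180.8]
[341 178   4   7  19] [342.7 180.8]
[239 218   3   7  20] [240.  221.2]
[[174 174 175 174 173 174 166 123 115 116 164 122 115 115 116 113 114 115]
 [177 177 177 176 180 174  76  44  34  41  62 122 118 117 117 116 117 115]
 [172 173 172 173 170  34  36  40  29  28  25  28  91 115 115 114 114 110]
 [171 170 171 163  34  38  40  30  30  30  31  31  27  70 111 111 125 168]
 [176 177 178  31  38  37  37  27  29  26  25  30  30  24 120 174 171 175]
 [170 170 161  36  39  38  41  33  26  30  26  28  30  28  86 171 169 168]
 [175 174 127  39  38  38  33  30  20  21  31  30  30  29  53 126 175 174]
 [169 169 122  40  39  41  22  26  32  32  23  23  28  36  51 124 169 170]
 [169 170 122  38  38  35  35  38  39  38  35  28  33  36  90 172 172 170]
 [169 169 172  34  38  24  39  38  38  40  40  38  29  34 170 167 166 167]
 [172 174 172  94  37  39  38  39  36  36  40  36  32  73 176 174 174 173]
 [169 168 168 171  60  41  38  36  34  33  36  37  52 169 168 169 168 170]
 [168 167 168 167 170 119  37  38  38  36  35  31 171 166 166 167 164 166]
 [173 172 170 170 171 170 152  33  35  36  30 169 170 171 170 170 169 170]
 [178 179 177 178 178 177 177 178 171 175 178 177 177 176 176 177 176 177]
 [176 176 174 174 175 174 174 175 176 174 174 174 175 176 175 176 176 176]]
[[278.57740108 194.80713064]] [[278.58049218 196.02128483]] [[278.61056001 207.83162826]]
```

Run:
```python
from h import *
im,c=load('w1');g=cv2.cvtColor(np.ascontiguousarray(im),cv2.COLOR_RGB2GRAY).astype(float)
zb=np.array([-.466,.057,.883])
F=onz(c,282.6,180,.0885);E=onz(c,283.3,190.8,.1186)
print('M from flange',F-.004*zb,'from end',E-.038*zb,'axis',(E-F)/.034)
M=F-.004*zb
S=[]
for u,v in [(243,151),(322,150),(322,209),(243,209)]:
    w=g[v-8:v+9,u-8:u+9]; k=np.clip(np.median(w)-35-w,0,None); yy,xx=np.mgrid[v-8:v+9,u-8:u+9]
    p=(k*xx).sum()/k.sum(),(k*yy).sum()/k.sum(); o,d=ray(c,*p); P=o+d*((M-o)@zb)/(d@zb); S.append(P); print(np.round(p,1),P.round(4))
S=np.array(S);print('centre',S.mean(0))
for a,b in((0,1),(3,2),(1,2),(0,3)):
    d=S[b]-S[a];print(np.linalg.norm(d).round(4),np.degrees(np.arctan2(d[1],d[0])).round(2))
# top-view check
t,c2=load('t0');s,c1=load('s0');print(proj(c2,[M+.004*zb,M+.038*zb]),proj(c1,[M+.004*zb,M+.038*zb]))
```

```text
M from flange [0.50115404 0.22030286 0.084968  ] from end [0.50162432 0.22033541 0.085046  ] axis [-0.45216837  0.0579575   0.88529412]
[242.1 149.7] [0.4766 0.1911 0.0739]
[322.5 150.1] [0.4847 0.254  0.0741]
[320.2 208.5] [0.5269 0.2487 0.0967]
[243.1 208.4] [0.5189 0.1852 0.0966]
centre [0.50177718 0.21976084 0.08533185]
0.0634 82.73
0.064 82.84
0.0482 -7.19
0.0483 -7.95
[[231.09356465 215.9047392 ]
 [229.1700119  220.74413079]] [[242.47399145 251.93827742]
 [246.37061717 247.98144921]]
```

```bash
python3 -m creep '[[-1.3,0.5,-0.9,0,0,0],[0.9,-0.1,-1.7,0,0,0],[0.9,-0.1,-1.7,0,0,0],[0.9,-0.1,-1.7,0,0,0],[0.7,-0.1,-1.3,0,0,0],[0.4,-0.06,-0.75,0,0,0],[0,0,0,0,0,0],[0,0,0,0,0,0]]' 0
python3 -m creep '[[0,0,0,0,0,0],[0,0,0,0,0,0],[0,0,0,0,0,0],[0,0,0,0,0,0],[0,0,0,0,0,0],[0,0,0,0,0,0]]' -1
```

```text
clock: 4.55
eef_pos: [0.4999, 0.2217, 0.0941]
tool_rot: [0.061, 0.968, -0.014, 0.242]
ft_force: [0.5, 0.5, 0.1]
grip_width: 0.0423
grasp_force: 0.0
clock: 5.15
eef_pos: [0.4983, 0.2214, 0.0929]
tool_rot: [0.06, 0.968, -0.014, 0.242]
ft_force: [0.1, -0.6, 0.7]
grip_width: 0.0002
grasp_force: 0.0
```

Run:
```python
from h import *
w,c=snap('wrist','w2');s,c1=snap('scene','s2')
M=np.array([.5014,.2201,.085]);zb=np.array([-.466,.057,.883])
print(proj(c,[M,M+.004*zb,M+.038*zb]))
A=cv2.resize(w[120:420,180:380],(400,600));B=cv2.resize(s[215:290,200:250+0],(400,600))
cv2.imwrite('pics/z2.png',np.hstack([A,B])[:,:,::-1])
```

```text
[[276.84951887 233.94375307]
 [276.82651976 236.4659527 ]
 [276.58792694 262.63126551]]
```

View pics/z2.png

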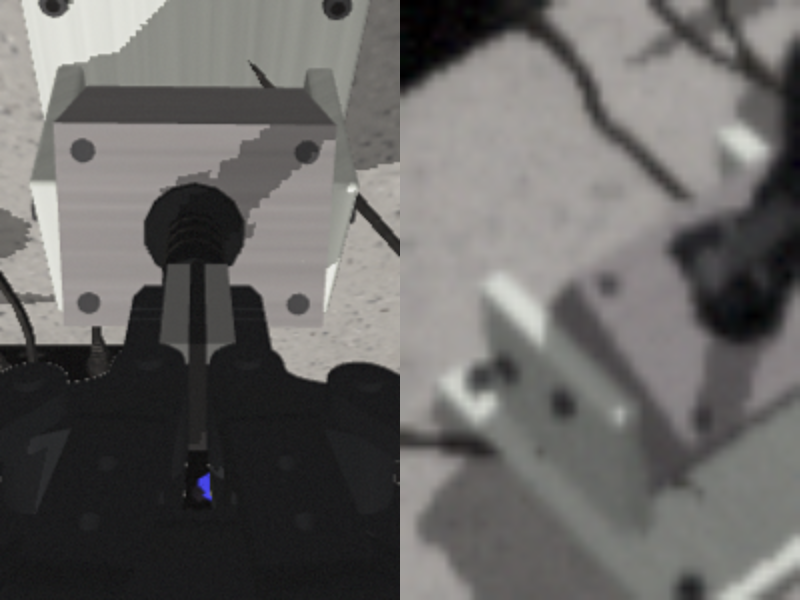

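The fingers have shut to nothing. The flange is where I predicted, at about (277,236), but the fingertips cover the grip's end at about (278,252). They seem to stand short of the grip, so I'll check the finger geometry against the calibration.

```bash
python3 -m creep '[[0,0,0,0,0,0],[0,0,0,0,0,0],[0,0,0,0,0,0],[0,0,0,0,0,0]]' 0
python3 - <<'E'
from h import *
w,c=snap('wrist','w3');s,c1=snap('scene','s3')
o=status.get_obs();T=R.from_quat(o['tool_rot']).as_matrix();p=np.array(o['eef_pos'])
def mark(im,c,pts,col):
    for q in proj(c,pts): cv2.circle(im,tuple(int(round(v*8)) for v in q),12,col,-1,cv2.LINE_AA,3) if 0 else cv2.circle(im,tuple(np.round(q).astype(int)),1,col,-1)
out=[]
for im,cc,(x,y,ww,h) in ((w.copy(),c,(180,120,200,300)),(s.copy(),c1,(210,180,80,120))):
    im=np.ascontiguousarray(im)
    for z,col in ((0,(255,0,0)),(-.019,(0,255,0)),(-.04,(0,0,255))):
        P=[p+T@np.array([a,b,z]) for a in(-.011,.011) for b in (-.021,.021)]
        mark(im,cc,P,col)
    out.append(cv2.resize(im[y:y+h,x:x+ww],(400,600),interpolation=cv2.INTER_NEAREST))
cv2.imwrite('pics/z3.png',np.hstack(out)[:,:,::-1])
E
```

```text
clock: 5.65
eef_pos: [0.4984, 0.2213, 0.0928]
tool_rot: [0.06, 0.968, -0.015, 0.242]
ft_force: [-0.0, -0.1, 0.2]
grip_width: 0.0426
grasp_force: 0.0
```

View pics/z3.png

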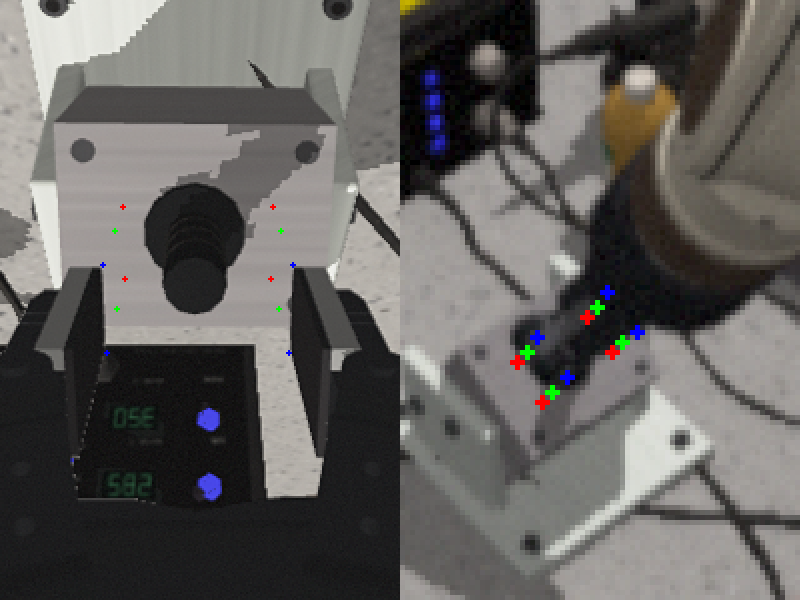

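The marks settle it: the fingertips (pad edges at zoomed (105,265) and (292,352)) coincide with points 40 mm behind the reported TCP. I'll go about 35 mm deeper and watch the force.

```bash
python3 -m creep '[[0.4,-0.05,-0.78,0,0,0],[0.4,-0.05,-0.78,0,0,0],[0.4,-0.05,-0.78,0,0,0],[0.3,-0.05,-0.6,0,0,0],[0,0,0,0,0,0],[0,0,0,0,0,0]]' 0
python3 -m creep '[[0,0,0,0,0,0],[0,0,0,0,0,0],[0,0,0,0,0,0],[0,0,0,0,0,0]]' -1
```

```text
clock: 6.35
eef_pos: [0.5133, 0.219, 0.0629]
tool_rot: [0.06, 0.969, -0.015, 0.241]
ft_force: [0.6, -0.3, 0.7]
grip_width: 0.0424
grasp_force: 0.0
clock: 6.75
eef_pos: [0.5136, 0.2196, 0.064]
tool_rot: [0.06, 0.968, -0.014, 0.242]
ft_force: [-2.7, -0.2, 3.9]
grip_width: 0.0138
grasp_force: 58.5
```

```bash
python3 -m creep '[[-0.9,0.1,1.75,0,0,0],[-0.95,0.1,1.75,0,0,0],[-0.95,0.1,1.8,0,0,0],[-0.9,-2,1,0.85,6.95,0],[-0.9,-4,0.5,0.85,6.95,0],[-0.9,-4,0,0.85,6.95,0],[-0.9,-4,0,0.85,6.95,0],[-0.7,-4,0,0,0,0]]'
python3 -m creep '[[0,-2.9,0,0,0,0],[0,0,-3,0,0,0],[0,0,-3,0,0,0],[0,0,-3,0,0,0],[0,0,-3,0,0,0],[0,0,-1.2,0,0,0],[0,0,0,0,0,0],[0,0,0,0,0,0]]'
python3 -c "
from h import *
snap('scene','s4');snap('top','t4');im,c=snap('wrist','w4')"
```

```text
clock: 7.55
eef_pos: [0.4454, 0.0403, 0.1312]
tool_rot: [0.062, 0.998, 0.0, -0.001]
ft_force: [1.6, 0.2, -0.2]
grip_width: 0.014
grasp_force: 58.7
clock: 8.35
eef_pos: [0.4427, 0.0133, -0.0004]
tool_rot: [0.062, 0.998, -0.0, 0.0]
ft_force: [-0.1, -0.1, -1.6]
grip_width: 0.014
grasp_force: 58.7
```

View pics/w4.png

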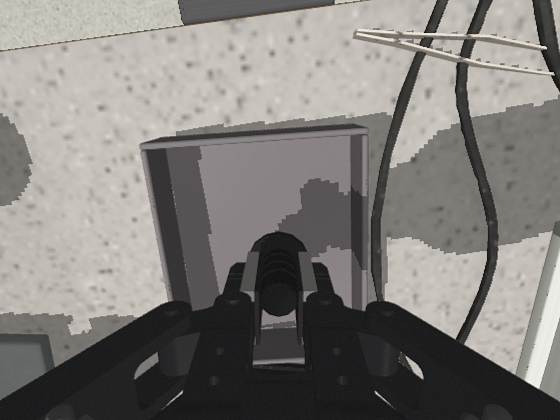

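The plug hangs between the fingers at (280,270), well inside the tray. I'll release it and go and look at the gauge.

```bash
python3 -m creep '[[0,0,0,0,0,0],[0,0,0,0,0,0],[0,0,0,0,0,0],[0,0,5,0,0,0],[0,0,5,0,0,0],[0,0,5,0,0,0],[0,0,5,0,0,0],[0,0,0,0,0,0]]' 0
python3 -m creep '[[1.2,-4.2,0,0,0,0],[1.2,-4.2,0,0,0,0],[1.2,-4.2,0,0,0,0],[1.2,-4.2,0,0,0,0],[0.9,-4,0,0,0,0],[0,0,0,0,0,0],[0,0,0,0,0,0]]'
python3 - <<'E'
from h import *
w,c=snap('wrist','w5');t,c2=snap('top','t5')
h=lambda im,x,y,ww,hh,s:cv2.resize(im[y:y+hh,x:x+ww],None,fx=s,fy=s,interpolation=cv2.INTER_CUBIC)
P=np.zeros((420,800,3),np.uint8);P[:,:560]=w;P[:240,560:]=h(t,270,205,60,60,4)
cv2.imwrite('pics/z5.png',P[:,:,::-1]);print(status.get_obs()['eef_pos'])
E
```

```text
clock: 9.3
eef_pos: [0.4471, 0.0135, 0.2069]
tool_rot: [0.062, 0.998, 0.001, 0.007]
ft_force: [0.8, 0.9, -0.2]
grip_width: 0.0429
grasp_force: 0.0
clock: 10.0
eef_pos: [0.4989, -0.1953, 0.1986]
tool_rot: [0.063, 0.998, 0.0, -0.001]
ft_force: [-0.5, 1.2, 0.1]
grip_width: 0.0425
grasp_force: 0.0
[ 0.49890993 -0.1938333   0.19909357]
```

View pics/z5.png

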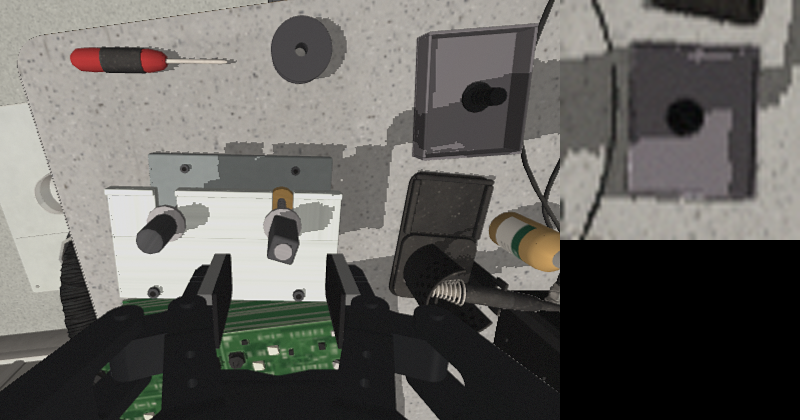

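The plug stands in the tray at (485,97). The gauge's square grip top is at about (284,250), its brass collar at (283,198) and the pin's top at (155,238).

Run:
```python
from h import *
w,c=load('w5');g=cv2.cvtColor(np.ascontiguousarray(w),cv2.COLOR_RGB2GRAY)
sub=g[215:275,255:315]
print(sub[::3,::2])
m=np.zeros_like(g);m[210:275,250:315]=(g[210:275,250:315]<160)
n,l,s,ce=cv2.connectedComponentsWithStats(m);i=1+np.argmax(s[1:,4]);print(s[i],ce[i])
def rep(n,pts,z):
    P=np.array([onz(c,u,v,z) for u,v in pts]);print(n,P.mean(0).round(4))
    for i in range(len(P)): d=P[(i+1)%len(P)]-P[i];print('  ',np.linalg.norm(d).round(4),np.degrees(np.arctan2(d[1],d[0])).round(1))
rep('plate',[(106,187),(341,194),(339,301),(116,300)],.125)
for p in ([.518,-.198,.175],[.518,-.198,.13]): print(proj(c,np.array(p)))
```

```text
[[222 222 222 221 222 220 103 168 169 166  75  69  94 108 111 105 107 106
  108 107 105  84 151 145 146 146 146 145 144 143]
 [220 220 221 221 223 148 168 170 171  80  38  35  37  32  36  39  52  74
  100 109 108 108  92 148 146 144 146 144 145 141]
 [223 223 223 223 220 172 169 171 159  44  40  38  35  35  33  36  38  38
   38  36  50 110 104 147 147 146 146 142 146 142]
 [224 224 224 225 157 168 171 171  77  48  38  35  35  37  37  36  37  36
   36  35  34 113 102 116 148 145 147 143 146 143]
 [223 223 223 223 180 168 171 160  43  46  37  36  35  35  37  37  37  35
   39  35  35  82 103 120 148 144 147 144 147 143]
 [222 222 221 222 218 168 172 127  46  47  37  36  38  37  36  36  38  38
   34  38  36  61 104 147 148 144 146 143 140 137]
 [223 224 223 223 225 170 165  43  50  48  36  36  36  36  35  39  37  37
   38  37  38  42 121 168 223 226 225 225 224 222]
 [223 223 223 224 224 225 163  43  49  55  69  65  55  46  37  33  37  37
   34  35  38  48 230 226 224 223 224 223 223 221]
 [217 215 211 204 202 202 192  41  48  79  82  83  84  78  73  68  60  53
   42  39  35  26 209 225 
[... 908 characters left out ...]
4 223 223 223 223 223 224 224 224 224 225 226 226 218 100  67  76
   82 227 223 224 223 224 223 223 223 223 224 224]
 [224 225 225 224 224 224 224 224 224 225 224 224 224 224 224 225 225 226
  225 225 224 223 224 223 223 223 223 223 224 223]
 [223 224 223 223 223 223 223 223 223 223 223 222 222 223 223 223 224 222
  223 223 223 223 224 223 223 223 223 222 223 224]
 [223 222 223 224 223 224 223 223 224 223 223 223 223 223 223 224 224 223
  224 223 223 224 223 224 223 223 223 223 223 223]]
[ 267  210   48   55 1619] [288.70352069 231.38912909]
plate [ 0.5297 -0.2415  0.125 ]
   0.1787 81.1
   0.093 -5.2
   0.1874 -97.5
   0.0976 169.5
[[277.86393863 254.98345501]]
[[277.86080992 230.44101057]]
```

Run:
```python
from h import *
w,c=load('w5');g=cv2.cvtColor(np.ascontiguousarray(w),cv2.COLOR_RGB2GRAY)
m=((g>57)&(g<125)).astype(np.uint8);k=np.zeros_like(m);k[232:268,262:304]=1
light=((g>=125)&(g<185)).astype(np.uint8);yy,xx=np.mgrid[0:420,0:560]
mm=(m|(light&((xx-283.5)**2+(yy-250)**2<90).astype(np.uint8)))&k
mm=cv2.morphologyEx(mm,cv2.MORPH_OPEN,np.ones((3,3),np.uint8))
cn,_=cv2.findContours(mm,cv2.RETR_EXTERNAL,cv2.CHAIN_APPROX_NONE);q=max(cn,key=cv2.contourArea)
P=np.array([onz(c,u,v,.175) for u,v in q[:,0,:].astype(float)])
r=cv2.minAreaRect((P[:,:2]*1000).astype(np.float32));print('grip top rect (mm)',r)
cs=[(283.5,251)]
f=[onz(c,283.3,251.3,.175)];print('cap',f)
o=status.get_obs();T=R.from_quat(o['tool_rot']).as_matrix();print(np.degrees(np.arctan2(T[1,0],T[0,0])),np.degrees(np.arctan2(T[1,1],T[0,1])))
# brass collar
hsv=cv2.cvtColor(np.ascontiguousarray(w),cv2.COLOR_RGB2HSV);b=((hsv[...,0]>8)&(hsv[...,0]<32)&(hsv[...,1]>110)&(hsv[...,2]>80)).astype(np.uint8);b[:,:250]=0;b[:,310:]=0;b[240:]=0
ys,xs=np.where(b);print('brass',xs.min(),xs.max(),ys.min(),ys.max())
G=np.array([r[0][0]/1e3,r[0][1]/1e3]);print(proj(c,[[*G,.13],[*G,.025],[*G,.035],[*G,.047],[*G,.06]]))
t,c2=load('t0');s,c1=load('s0');print(proj(c2,[*G,.175]),proj(c1,np.array([*G,.175])))
```

```text
grip top rect (mm) ((514.8611450195312, -194.60934448242188), (17.344825744628906, 16.6179256439209), 65.3969497680664)
cap [array([ 0.51587226, -0.19419947,  0.175     ])]
172.96021296018571 82.96017815826029
brass 273 292 187 208
[[281.7200158  226.12818082]
 [280.6488691  192.50811595]
 [280.72468148 194.88763807]
 [280.82124892 197.91859877]
 [280.93344716 201.4401631 ]]
[[379.06581884 205.98686829]] [[342.10958226 139.00234499]]
```

```bash
python3 -m creep '[[0.6,0,0,0,0,-5.9],[0.6,0,0,0,0,-5.9],[0.45,-0.05,0,0,0,-5.9],[0,0,-2.5,0,0,0],[0,0,-2.5,0,0,0],[0,0,-2.5,0,0,0],[0,0,-2.4,0,0,0],[0,0,0,0,0,0]]' 0
python3 -c "
from h import *
w,c=snap('wrist','w6');print(proj(c,[[.5155,-.1945,.175],[.5155,-.1945,.13]]))
cv2.imwrite('pics/z6.png',np.hstack([w[100:400,200:360]]*1)[:,:,::-1])"
```

```text
clock: 10.9
eef_pos: [0.5129, -0.1924, 0.0972]
tool_rot: [0.213, 0.977, 0.001, -0.004]
ft_force: [-0.8, -0.3, 0.2]
grip_width: 0.0428
grasp_force: 0.0
[[277.05312426 333.56105451]
 [277.36913206 273.28555443]]
```

View pics/z6.png

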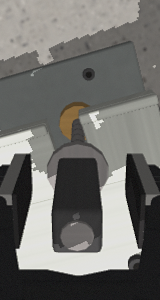

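The gauge's grip lies square between the fingers, with its top at full-frame (277,335), as predicted. I'll close on it.

```bash
python3 -m creep '[[0,0,0,0,0,0],[0,0,0,0,0,0],[0,0,0,0,0,0],[0,0,0,0,0,0],[0,0,0,0,0,0]]' -1
python3 -m creep '[[0,0,0.5,0,0,0],[0,0,1.0,0,0,0],[0,0,0,0,0,0],[0,0,0,0,0,0]]'
```

```text
clock: 11.45
eef_pos: [0.5174, -0.1953, 0.1024]
tool_rot: [0.214, 0.977, 0.0, 0.002]
ft_force: [0.1, 1.1, 6.8]
grip_width: 0.0173
grasp_force: 59.1
clock: 11.85
eef_pos: [0.5161, -0.1954, 0.1157]
tool_rot: [0.215, 0.977, -0.0, 0.0]
ft_force: [-0.4, 0.6, -1.1]
grip_width: 0.0174
grasp_force: 58.4
```

```bash
python3 -m creep '[[-1.5,0.2,0,0,0,0],[-1.5,0.2,0,0,0,0],[-1.5,0.2,0,0,0,0],[-1.5,0.2,0,0,0,0],[-1.5,0.2,0,0,0,0],[-1.0,0.14,1,0,0,0],[-1,0.1,3,0,0,0],[0,0,3,0,0,0]]'
python3 -m creep '[[0,1,3,0,0,0],[0,2,3,0,0,0],[0,0,0,0,0,0],[0,0,0,0,0,0]]'
python3 - <<'E'
from h import *
o=status.get_obs();T=R.from_quat(o['tool_rot']).as_matrix();p=np.array(o['eef_pos'])
S={}
for n in('wrist','scene','top'):
    im,c=snap(n,n[0]+'7');hsv=cv2.cvtColor(np.ascontiguousarray(im),cv2.COLOR_RGB2HSV)
    b=((hsv[...,0]>8)&(hsv[...,0]<32)&(hsv[...,1]>110)&(hsv[...,2]>60)).astype(np.uint8)
    nn,l,s,ce=cv2.connectedComponentsWithStats(b)
    for z in (0.05,.06,.075,.10): print(n,z,proj(c,p+T@np.array([0,0,z])).round(1))
    for i in range(1,nn):
        if s[i,4]>12: print('  ',s[i],ce[i].round(1))
print(p,o['joint_pos'])
E
```

```text
clock: 12.65
eef_pos: [0.419, -0.1823, 0.1861]
tool_rot: [0.215, 0.977, 0.0, -0.001]
ft_force: [1.2, -0.1, -0.6]
grip_width: 0.0173
grasp_force: 58.5
clock: 13.05
eef_pos: [0.4215, -0.1528, 0.2463]
tool_rot: [0.214, 0.977, -0.0, 0.001]
ft_force: [-0.4, 0.6, -1.0]
grip_width: 0.0174
grasp_force: 58.6
wrist 0.05 [[278.8 213.8]]
wrist 0.06 [[278.8 209.6]]
wrist 0.075 [[278.7 203.9]]
wrist 0.1 [[278.7 195.6]]
   [261 193  37  37 854] [278.4 209.2]
   [ 468  204   70   51 1468] [505.7 228.9]
scene 0.05 [[363.4 155.3]]
scene 0.06 [[362.8 158.2]]
scene 0.075 [[362.  162.6]]
scene 0.1 [[360.6 169.7]]
   [360 152  10   9  66] [364.2 156.1]
   [184 171  37  24 387] [201.3 182.1]
   [400 188  18  19  27] [409.  196.6]
   [251 197  15  27 323] [258.1 209.9]
   [329 208  70  74 137] [362. 246.]
   [397 218  22  30  80] [406.2 235.1]
   [303 294  15  16  33] [309.1 301.6]
   [277 314  22  21  56] [287.  324.6]
   [196 337  80  83 241] [235.  379.3]
   [182 346  13  10  44] [188. 350.]
top 0.05 [[366.8 240.4]]
top 0.06 [[365.9 240.4]]
top 0.075 [[364.7 240.4]]
top 0.1 [[362.7 240.4]]
   [ 10  67   7  48 117] [13.1 85.6]
   [239 132  34  16 409] [255.9 139.4]
   [279 177  13  15 120] [285.  183.8]
   [  0 211   8 209 657] [  3.  323.1]
   [148 237   6  10  35] [150.1 241.5]
   [362 239   8   8  34] [365.3 242.6]
[ 0.4215065  -0.15284688  0.24631832] [-3.47642994e-01  1.18017122e-01 -1.08146631e-02  1.43948348e+00
 -3.03464417e-04  8.38529910e-02]
```

```bash
python3 -m creep '[[0.2,4,0,0,0,0],[0.2,4,0,0,0,0],[0.2,4,0,0,0,0],[0.2,4,0,0,0,0],[0.2,4,0,0,0,0],[0.2,4,0,0,0,0],[0.2,4,0,0,0,0],[0.2,4,0,0,0,0]]'
python3 -m creep '[[0.2,3,0,-0.9,-6.94,0],[0.2,1.5,0,-0.9,-6.94,0],[0.2,1,0,-0.9,-6.94,0],[0.2,0.6,0,-0.9,-6.94,0],[0,0,-1,0,0,0],[0,0,-1,0,0,0],[0,0,0,0,0,0],[0,0,0,0,0,0]]'
cat > chk.py <<'E'
from h import *
M=np.array([.5014,.2201,.085]);y=np.radians(-7.3);a=np.radians(28)
zb=np.array([-np.sin(a)*np.cos(y),-np.sin(a)*np.sin(y),np.cos(a)])
o=status.get_obs();T=R.from_quat(o['tool_rot']).as_matrix();p=np.array(o['eef_pos'])
d=p-M;s=d@zb;lat=d-s*zb
ang=np.cross(-T[:,2],zb)
print('s_tcp',s.round(4),'tip s',(s-.076).round(4),'lateral cm',(lat*100).round(2),'turn needed deg',np.degrees(ang).round(2),'F along',np.dot(o['ft_force'],zb).round(1),'F',o['ft_force'].round(1),o['clock'])
E
python3 chk.py; python3 -c "
from h import *
print(status.get_obs()['joint_pos'])"
```

```text
clock: 14.0
eef_pos: [0.4363, 0.1682, 0.244]
tool_rot: [0.215, 0.977, -0.001, -0.001]
ft_force: [1.3, -0.7, -1.2]
grip_width: 0.0174
grasp_force: 58.9
clock: 14.8
eef_pos: [0.446, 0.2275, 0.2251]
tool_rot: [0.209, 0.948, 0.02, 0.24]
ft_force: [0.2, 0.1, -1.0]
grip_width: 0.0174
grasp_force: 59.1
s_tcp 0.15 tip s 0.074 lateral cm [ 1.44 -0.15  0.77] turn needed deg [ 0.12 -0.09  0.07] F along -0.9 F [ 0.2  0.1 -1. ] 14.8
[ 0.71236647 -0.05789799 -0.36727791  0.92316658 -0.35795088  1.0851217 ]
```

```bash
python3 -m creep '[[-1.4,0.15,-0.8,0,0,0],[0.6,-0.08,-1.1,0,0,0],[0.6,-0.08,-1.1,0,0,0],[0.45,-0.05,-0.9,0,0,0],[0,0,0,0,0,0],[0,0,0,0,0,0]]' >/dev/null
python3 chk.py
python3 - <<'E'
from h import *
exec(open('chk.py').read())
w,c=snap('wrist','w8');s_,c1=snap('scene','s8');t,c2=snap('top','t8')
out=[]
for im,cc,(x,y,ww,h) in ((w,c,(180,100,200,300)),(s_,c1,(205,195,80,120))):
    im=np.ascontiguousarray(im)
    A=cv2.resize(im[y:y+h,x:x+ww],(400,600),interpolation=cv2.INTER_CUBIC);k=400/ww
    for P,col in ((M,(255,0,0)),(p+T@np.array([0,0,.076]),(0,255,0)),(p+T@np.array([0,0,.054]),(0,0,255))):
        q=(proj(cc,P)[0]-[x,y])*k;print(proj(cc,P)[0].round(1));cv2.drawMarker(A,tuple(np.round(q).astype(int)),col,cv2.MARKER_CROSS,10,1)
    out.append(A)
cv2.imwrite('pics/z8.png',np.hstack(out)[:,:,::-1])
E
```

```text
s_tcp 0.115 tip s 0.039 lateral cm [0.01 0.03 0.  ] turn needed deg [ 0.07 -0.03  0.04] F along -0.1 F [-0.7 -0.  -0.5] 15.4
s_tcp 0.115 tip s 0.039 lateral cm [0.01 0.03 0.  ] turn needed deg [ 0.07 -0.03  0.04] F along -0.1 F [-0.7 -0.  -0.5] 15.4
[278.4 191.2]
[278.7 203.3]
[278.7 211.9]
[242.  252.3]
[246.3 247.8]
[249.  245.2]
```

View pics/z8.png

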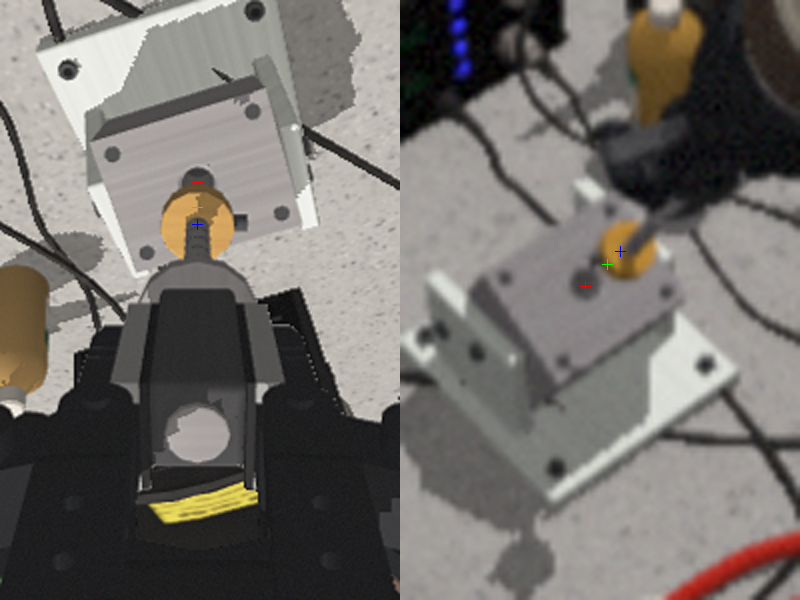

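The last view shows the bore mouth on my mark: wrist zoom (198,184), scene zoom (585,285). The rod enters the collar at its mark in the wrist view. In the scene view the collar sits slightly right of its mark, (628,250) against (620,250), so I'll quantify that.

Run:
```python
from h import *
exec(open('chk.py').read())
Q=[]
for f,n in(('w8','w'),('s8','s'),('t8','t')):
    im,c=load(f);hsv=cv2.cvtColor(np.ascontiguousarray(im),cv2.COLOR_RGB2HSV);g=hsv[...,2]
    b=((hsv[...,0]>8)&(hsv[...,0]<32)&(hsv[...,1]>90)&(hsv[...,2]>50)).astype(np.uint8)
    pc=proj(c,p+T@np.array([0,0,.060]))[0]
    nn,l,s2,ce=cv2.connectedComponentsWithStats(b);i=min(range(1,nn),key=lambda i:np.hypot(*(ce[i]-pc))+(1e3 if s2[i,4]<15 else 0))
    ys,xs=np.where(l==i);hull=cv2.convexHull(np.stack([xs,ys],1).astype(np.int32));mo=cv2.moments(hull);cc=np.array([mo['m10'],mo['m01']])/mo['m00']
    # predicted silhouette centroid of collar
    th=np.linspace(0,2*np.pi,60);pts=np.array([p+T@np.array([.013*np.cos(t),.013*np.sin(t),z]) for z in(.054,.066) for t in th])
    h2=cv2.convexHull(proj(c,pts).astype(np.float32));m2=cv2.moments(h2);c3=np.array([m2['m10'],m2['m01']])/m2['m00']
    print(n,s2[i],'seen',cc.round(2),'pred',c3.round(2)); Q.append((c,*(cc-c3+pc)))
    if n!='w':
        u,v=proj(c,M)[0].round().astype(int);w=g[v-7:v+8,u-7:u+8].astype(float);print(w.astype(int)[::2,::2])
for sel in ((0,1),(0,1,2),(1,2)):
    P=tri(*[Q[i] for i in sel]); print(sel,'collar centre in tool mm',(T.T@(P-p)*1000).round(1))
# bore dark centre in scene, wrist
for f,win in(('s8',7),('w8',10)):
    im,c=load(f);g=cv2.cvtColor(np.ascontiguousarray(im),cv2.COLOR_RGB2GRAY).astype(float);u,v=proj(c,M)[0].round().astype(int)
    w=g[v-win:v+win+1,u-win:u+win+1];m=w<105;yy,xx=np.mgrid[v-win:v+win+1,u-win:u+win+1];print(f,proj(c,M)[0],xx[m].min(),xx[m].max(),yy[m].min(),yy[m].max(),xx[m].mean(),yy[m].mean());print(w[::2,::2].astype(int)) if f[0]=='s' else 0
```

```text
s_tcp 0.1156 tip s 0.0396 lateral cm [0.02 0.09 0.01] turn needed deg [0.01 0.03 0.  ] F along -0.4 F [-0.6  0.  -0.8] 15.55
w [260 192  37  38 873] seen [278.12 211.08] pred [279.63 209.87]
s [245 239  11  12  88] seen [249.81 244.72] pred [248.06 245.91]
[[137 142 135 136 113 119 181 124]
 [138 137 135 138  65  82 166 126]
 [135 135 119  78  80 116 100 103]
 [140 136  85  66  75 119 131 123]
 [136 137 103  74  89 140 138 138]
 [134 136 137 127 134 137 142 139]
 [136 141 139 135 138 138 138 138]
 [138 141 138 140 139 138 135 134]]
t [223 220  10  10  63] seen [227.53 224.39] pred [227.83 223.18]
[[136 135 137 136 135 130 137 136]
 [132 131 133 129 129 135 134 135]
 [135 135 132 107  97 122 135 133]
 [134 130 135 109  76  73 135 131]
 [133 134 132 151 130 109 136 134]
 [134 135 135 133 137 134 135 133]
 [130 129 131 120 133 133 135 138]
 [130 184 186 176 136 131 133 130]]
(0, 1) collar centre in tool mm [ 1.  -1.3 51.1]
(0, 1, 2) collar centre in tool mm [ 0.5 -1.2 52.6]
(1, 2) collar centre in tool mm [-0.1 -1.1 51.4]
s8 [242.01223511 252.27793195] 239 249 245 254 243.5344827586207 249.63793103448276
[[134 138 133 133 110  97 139  99]
 [135 132 131 133  63  68 128  98]
 [132 132 115  77  78 109  79  80]
 [136 133  83  64  73 116 125 117]
 [134 134 101  70  85 138 134 136]
 [132 133 133 125 131 134 139 136]
 [134 137 135 134 134 135 136 135]
 [135 137 134 137 136 135 131 130]]
w8 [278.42157632 191.1786622 ] 268 288 184 198 278.42713567839195 191.0854271356784
```

```bash
python3 -m creep '[[0.03,0.03,0,0,0,0],[0.47,-0.06,-0.88,0,0,0],[0.47,-0.06,-0.88,0,0,0],[0.47,-0.06,-0.88,0,0,0],[0.23,-0.03,-0.44,0,0,0],[0,0,0,0,0,0]]' >/dev/null
python3 chk.py
python3 -m creep '[[0.14,-0.02,-0.27,0,0,0],[0.14,-0.02,-0.26,0,0,0],[0.14,-0.02,-0.26,0,0,0],[0.14,-0.02,-0.26,0,0,0],[0,0,0,0,0,0]]' | grep force
python3 chk.py
```

```text
s_tcp 0.0788 tip s 0.0028 lateral cm [-0.1   0.03 -0.05] turn needed deg [ 0.12 -0.13  0.07] F along -1.0 F [ 1.3 -0.5 -0.5] 16.15
ft_force: [-0.9, -0.0, -1.1]
grasp_force: 59.2
s_tcp 0.0678 tip s -0.0082 lateral cm [-0.02  0.07 -0.01] turn needed deg [ 0.05 -0.04  0.03] F along -0.6 F [-0.9 -0.  -1.1] 16.65
```

```bash
python3 -m creep '[[0.14,-0.02,-0.26,0,0,0],[0.14,-0.02,-0.26,0,0,0],[0.14,-0.02,-0.26,0,0,0],[0,0,0,0,0,0]]' | grep force
python3 chk.py
python3 -m creep '[[0.14,-0.02,-0.27,0,0,0],[0.14,-0.02,-0.26,0,0,0],[0.14,-0.02,-0.27,0,0,0],[0,0,0,0,0,0]]' | grep force
python3 chk.py
```

```text
ft_force: [0.4, -0.2, -1.4]
grasp_force: 59.2
s_tcp 0.0588 tip s -0.0172 lateral cm [-0.02  0.06 -0.02] turn needed deg [ 0.06 -0.05  0.04] F along -1.5 F [ 0.4 -0.2 -1.4] 17.05
ft_force: [-0.4, -0.3, -1.0]
grasp_force: 59.1
s_tcp 0.0499 tip s -0.0261 lateral cm [ 0.01  0.07 -0.  ] turn needed deg [ 0.04 -0.02  0.02] F along -0.7 F [-0.4 -0.3 -1. ] 17.45
```

```bash
python3 -m creep '[[0.14,-0.02,-0.26,0,0,0],[0,0,0,0,0,0]]' | grep ft_f
python3 chk.py
python3 -m creep '[[0.14,-0.02,-0.26,0,0,0],[0,0,0,0,0,0]]' | grep ft_f
python3 chk.py
python3 - <<'E'
from h import *
exec(open('chk.py').read())
for n in('scene','wrist','top'):
    im,c=snap(n,n[0]+'9');hsv=cv2.cvtColor(np.ascontiguousarray(im),cv2.COLOR_RGB2HSV)
    b=((hsv[...,0]>8)&(hsv[...,0]<32)&(hsv[...,1]>90)&(hsv[...,2]>50)).astype(np.uint8)
    nn,l,s2,ce=cv2.connectedComponentsWithStats(b)
    pc=proj(c,M+.006*zb)[0];i=min(range(1,nn),key=lambda i:np.hypot(*(ce[i]-pc))+(1e3 if s2[i,4]<15 else 0))
    print(n,s2[i],ce[i].round(1),'face-seated pred',pc.round(1),'10mm higher',proj(c,M+.016*zb)[0].round(1))
E
```

```text
ft_force: [0.4, 0.2, -0.8]
s_tcp 0.047 tip s -0.029 lateral cm [ 0.    0.07 -0.  ] turn needed deg [ 0.04 -0.02  0.02] F along -0.9 F [ 0.4  0.2 -0.8] 17.65
ft_force: [-0.1, -0.2, -1.7]
s_tcp 0.044 tip s -0.032 lateral cm [ 0.    0.06 -0.  ] turn needed deg [ 0.05 -0.02  0.03] F along -1.4 F [-0.1 -0.2 -1.7] 17.85
s_tcp 0.044 tip s -0.032 lateral cm [ 0.    0.06 -0.  ] turn needed deg [ 0.05 -0.02  0.03] F along -1.4 F [-0.1 -0.2 -1.7] 17.85
scene [238 246  11  12  84] [242.7 252.3] face-seated pred [242.7 251.6] 10mm higher [243.8 250.5]
wrist [259 196  39  35 910] [278.3 212.8] face-seated pred [278.1 219.4] 10mm higher [278.1 224.5]
top [227 212   9  10  59] [231.2 215.7] face-seated pred [231.  216.1] 10mm higher [230.5 217.5]
```

```bash
for i in 1 2 3; do :; done
python3 -m creep '[[0.09,-0.01,-0.18,0,0,0],[0,0,0,0,0,0]]' | grep ft_f;python3 chk.py
python3 -m creep '[[0.05,-0.01,-0.09,0,0,0],[0,0,0,0,0,0]]' | grep ft_f;python3 chk.py
python3 -m creep '[[0.05,-0.01,-0.09,0,0,0],[0,0,0,0,0,0]]' | grep ft_f;python3 chk.py
```

```text
ft_force: [-0.2, 0.0, -1.0]
s_tcp 0.0421 tip s -0.0339 lateral cm [ 0.01  0.06 -0.  ] turn needed deg [ 0.04 -0.01  0.02] F along -0.7 F [-0.2  0.  -1. ] 18.2
ft_force: [-0.8, -1.0, -1.0]
s_tcp 0.0411 tip s -0.0349 lateral cm [ 0.01  0.07 -0.  ] turn needed deg [ 0.04 -0.02  0.02] F along -0.5 F [-0.8 -1.  -1. ] 18.4
ft_force: [-2.2, 0.0, -0.2]
s_tcp 0.0401 tip s -0.0359 lateral cm [0.01 0.07 0.  ] turn needed deg [ 0.03 -0.02  0.02] F along 0.9 F [-2.2  0.  -0.2] 18.6
```

```bash
python3 -m creep '[[0.05,-0.01,-0.09,0,0,0],[0,0,0,0,0,0]]' | grep ft_f;python3 chk.py
python3 -m creep '[[0.05,-0.01,-0.09,0,0,0],[0,0,0,0,0,0]]' | grep ft_f;python3 chk.py
python3 -m creep '[[0.05,-0.01,-0.09,0,0,0],[0,0,0,0,0,0]]' | grep ft_f;python3 chk.py
```

```text
ft_force: [-0.6, 0.8, -0.6]
s_tcp 0.0391 tip s -0.0369 lateral cm [0.01 0.06 0.  ] turn needed deg [ 0.03 -0.02  0.02] F along -0.2 F [-0.6  0.8 -0.6] 18.8
ft_force: [-0.4, 0.5, -0.4]
s_tcp 0.038 tip s -0.038 lateral cm [0.01 0.06 0.  ] turn needed deg [ 0.03 -0.02  0.02] F along -0.1 F [-0.4  0.5 -0.4] 19.0
ft_force: [-1.9, 1.6, -0.8]
s_tcp 0.037 tip s -0.039 lateral cm [0.01 0.06 0.  ] turn needed deg [ 0.03 -0.02  0.02] F along 0.2 F [-1.9  1.6 -0.8] 19.2
```

```bash
python3 -m creep '[[0.05,-0.01,-0.09,0,0,0],[0,0,0,0,0,0]]' | grep ft_f;python3 chk.py
python3 -m creep '[[0.05,-0.01,-0.09,0,0,0],[0,0,0,0,0,0]]' | grep ft_f;python3 chk.py
python3 - <<'E'
from h import *
exec(open('chk.py').read())
F=[]
for k in range(3):
    im=camera('wrist');F.append(np.dot(status.get_obs()['ft_force'],zb))
print(np.round(F,1))
im,c=snap('wrist','w10');hsv=cv2.cvtColor(np.ascontiguousarray(im),cv2.COLOR_RGB2HSV)
b=((hsv[...,0]>8)&(hsv[...,0]<32)&(hsv[...,1]>90)&(hsv[...,2]>50)).astype(np.uint8);b[:,:250]=0;b[:,310:]=0;b[250:]=0
nn,l,s2,ce=cv2.connectedComponentsWithStats(b);i=1+np.argmax(s2[1:,4]);print(s2[i],ce[i])
E
```

```text
ft_force: [-1.2, 0.1, -0.3]
s_tcp 0.0359 tip s -0.0401 lateral cm [0.02 0.05 0.01] turn needed deg [ 0.03 -0.02  0.02] F along 0.4 F [-1.2  0.1 -0.3] 19.4
ft_force: [-0.6, 0.5, 0.0]
s_tcp 0.0349 tip s -0.0411 lateral cm [0.02 0.05 0.01] turn needed deg [ 0.03 -0.01  0.02] F along 0.3 F [-0.6  0.5  0. ] 19.6
s_tcp 0.0349 tip s -0.0411 lateral cm [0.02 0.05 0.01] turn needed deg [ 0.03 -0.01  0.02] F along 0.3 F [-0.6  0.5  0. ] 19.6
[-0.  -0.2 -0.6]
[259 200  40  33 902] [278.32926829 215.53436807]
```

```bash
python3 -m creep '[[0.05,-0.01,-0.09,0,0,0],[0,0,0,0,0,0]]' | grep ft_f;python3 chk.py
python3 -m creep '[[0.05,-0.01,-0.09,0,0,0],[0,0,0,0,0,0]]' | grep ft_f;python3 chk.py
python3 -m creep '[[0.05,-0.01,-0.09,0,0,0],[0,0,0,0,0,0]]' | grep ft_f;python3 chk.py
```

```text
ft_force: [0.3, -0.3, -1.0]
s_tcp 0.0339 tip s -0.0421 lateral cm [0.03 0.03 0.01] turn needed deg [ 0.05 -0.    0.02] F along -1.0 F [ 0.3 -0.3 -1. ] 20.0
ft_force: [-3.6, 0.5, 3.7]
s_tcp 0.0334 tip s -0.0426 lateral cm [0.05 0.04 0.02] turn needed deg [0.03 0.01 0.01] F along 5.0 F [-3.6  0.5  3.7] 20.2
ft_force: [-9.3, -0.4, 12.5]
s_tcp 0.0332 tip s -0.0428 lateral cm [0.07 0.05 0.03] turn needed deg [ 0.    0.04 -0.  ] F along 15.4 F [-9.3 -0.4 12.5] 20.4
```

Firm axial stop at tip depth of about 43 mm, inside the 36–48 mm range, at about 15 N. I'll hold there.

```bash
python3 -m creep '[[0,0,0,0,0,0],[0,0,0,0,0,0],[0,0,0,0,0,0],[0,0,0,0,0,0],[0,0,0,0,0,0],[0,0,0,0,0,0]]' | grep ft_f;python3 chk.py
python3 -m creep '[[0,0,0,0,0,0],[0,0,0,0,0,0],[0,0,0,0,0,0],[0,0,0,0,0,0],[0,0,0,0,0,0],[0,0,0,0,0,0]]' | grep ft_f;python3 chk.py
python3 - <<'E'
from h import *
exec(open('chk.py').read())
for n in('scene','wrist'):
    im,c=snap(n,n[0]+'11');hsv=cv2.cvtColor(np.ascontiguousarray(im),cv2.COLOR_RGB2HSV)
    b=((hsv[...,0]>8)&(hsv[...,0]<32)&(hsv[...,1]>90)&(hsv[...,2]>50)).astype(np.uint8)
    nn,l,s2,ce=cv2.connectedComponentsWithStats(b)
    pc=proj(c,M+.006*zb)[0];i=min(range(1,nn),key=lambda i:np.hypot(*(ce[i]-pc))+(1e3 if s2[i,4]<15 else 0))
    ys,xs=np.where(l==i);print(n,s2[i],ce[i].round(1),cv2.minEnclosingCircle(np.stack([xs,ys],1).astype(np.int32)))
    for q in (0,.003,.006):
        th=np.linspace(0,6.28,60);T2=T.copy();P=np.array([M+T@np.array([.013*np.cos(t),.013*np.sin(t),0])+z*zb for z in(q,q+.012) for t in th]);r=proj(c,P);print('  pred bbox q',q,r.min(0).round(1),(r.max(0)).round(1))
E
```

```text
ft_force: [-10.3, -1.0, 12.0]
s_tcp 0.0332 tip s -0.0428 lateral cm [0.07 0.05 0.03] turn needed deg [-0.    0.05 -0.  ] F along 15.3 F [-10.3  -1.   12. ] 21.0
ft_force: [-10.0, -0.2, 12.4]
s_tcp 0.0332 tip s -0.0428 lateral cm [0.07 0.05 0.03] turn needed deg [ 0.    0.05 -0.  ] F along 15.6 F [-10.   -0.2  12.4] 21.6
s_tcp 0.0332 tip s -0.0428 lateral cm [0.07 0.05 0.03] turn needed deg [ 0.    0.05 -0.  ] F along 15.6 F [-10.   -0.2  12.4] 21.6
scene [238 247  11  11  73] [242.3 252.4] ((242.7142791748047, 251.7142791748047), 5.439946174621582)
  pred bbox q 0 [236.7 245.6] [248.6 257.6]
  pred bbox q 0.003 [237.1 245.3] [249.  257.2]
  pred bbox q 0.006 [237.4 244.9] [249.3 256.9]
wrist [258 201  41  33 903] [277.9 216. ] ((277.8953552246094, 221.10464477539062), 20.951292037963867)
  pred bbox q 0 [256.8 201.7] [298.4 246.2]
  pred bbox q 0.003 [256.6 203. ] [298.7 248.1]
  pred bbox q 0.006 [256.3 204.3] [299. 250.]
```

The collar is seated on the face in both views, with the bounding box matching the zero-gap prediction. I'll draw it out along the bore's axis and return.

```bash
python3 -m creep '[[-0.23,0.03,0.44,0,0,0],[-0.47,0.06,0.88,0,0,0],[-0.47,0.06,0.88,0,0,0],[-0.47,0.06,0.88,0,0,0],[-0.47,0.06,0.88,0,0,0],[-0.47,0.06,0.88,0,0,0],[-0.47,0.06,0.88,0,0,0],[-0.47,0.06,0.88,0,0,0]]' | grep -E 'ft_f|eef';python3 chk.py
python3 -m creep '[[-0.3,0.03,1.5,0,0,0],[0,0,2.5,0,0,0],[0,0,2.5,0,0,0],[0,-0.5,0,0.9,6.94,0],[0,-1,0,0.9,6.94,0],[0,-2,0,0.9,6.94,0],[0,-3,0,0.9,6.94,0],[0,-4,0,0,0,0]]' | grep -E 'eef|rot'
python3 -m creep '[[-0.2,-4,0,0,0,0],[-0.2,-4,0,0,0,0],[-0.2,-4,0,0,0,0],[-0.2,-4,0,0,0,0],[-0.2,-4,0,0,0,0],[-0.2,-4,0,0,0,0],[-0.2,-4,0,0,0,0],[0,0,0,0,0,0]]'
```

```text
eef_pos: [0.4512, 0.2269, 0.1802]
ft_force: [0.0, 0.3, -0.6]
s_tcp 0.1078 tip s 0.0318 lateral cm [ 0.    0.04 -0.  ] turn needed deg [ 0.03 -0.    0.01] F along -0.5 F [ 0.   0.3 -0.6] 22.5
eef_pos: [0.4515, 0.1213, 0.2426]
tool_rot: [0.215, 0.977, -0.001, -0.002]
clock: 24.1
eef_pos: [0.4342, -0.1621, 0.2446]
tool_rot: [0.218, 0.976, -0.001, 0.0]
ft_force: [0.1, 0.6, -0.7]
grip_width: 0.0173
grasp_force: 59.2
```

```bash
python3 -m creep '[[0.2,-2.25,0,0,0,0],[0,0,-3,0,0,0],[0,0,-3,0,0,0],[0,0,-3,0,0,0],[0,0,-2.8,0,0,0],[0,0,-1.1,0,0,0],[0,0,0,0,0,0],[0,0,0,0,0,0]]'
python3 - <<'E'
from h import *
o=status.get_obs();T=R.from_quat(o['tool_rot']).as_matrix();p=np.array(o['eef_pos'])
for n in('wrist','scene'):
    im,c=snap(n,n[0]+'12');hsv=cv2.cvtColor(np.ascontiguousarray(im),cv2.COLOR_RGB2HSV)
    b=((hsv[...,0]>8)&(hsv[...,0]<32)&(hsv[...,1]>90)&(hsv[...,2]>50)).astype(np.uint8)
    nn,l,s2,ce=cv2.connectedComponentsWithStats(b)
    pc=proj(c,p+T@np.array([0,0,.027]))[0];i=min(range(1,nn),key=lambda i:np.hypot(*(ce[i]-pc))+(1e3 if s2[i,4]<15 else 0));print(n,s2[i],ce[i].round(1),pc.round(1))
w,c=load('w12');print('slot line px',proj(c,[[.5155,-.1950,.125],[.489,-.1915,.125]]).round(1))
# slot edges in wrist view at plate row (white plate vs dark slot)
g=cv2.cvtColor(np.ascontiguousarray(w),cv2.COLOR_RGB2GRAY)
for x in(.480,.485,.492):
    u,v=proj(c,[[x,-.195+(.5155-x)*.13,.125]])[0].round().astype(int);print(x,u,v,g[v,u-60:u+61:4])
E
```

```text
clock: 24.9
eef_pos: [0.4376, -0.1804, 0.1165]
tool_rot: [0.214, 0.977, -0.0, 0.001]
ft_force: [0.9, 0.1, -1.2]
grip_width: 0.0171
grasp_force: 59.3
wrist [258 201  41  33 892] [278.2 216.4] [278.9 224.9]
scene [355 174   9   9  59] [358.9 177.7] [358.5 177.4]
slot line px [[310.9 364.2]
 [298.5 328.2]]
0.48 294 315 [ 26  26  26  26  37  35  52  71 109 109 109 110 110 110 110 110  55  42
  40  24  26  27  24  23  29  24  28  21  24  24  25]
0.485 296 323 [ 25  29  25  27  38  50  55  78 105 106 106 105 107 106 110  57  53  41
  23  24  26  26  27  22  28  29  27  28  27  24  29]
0.492 300 332 [26 28 25 41 45 51 49 50 57 74 78 76 80 80 85 64 39 20 25 27 23 24 26 23
 22 23 25 27 27 24 25]
```

```bash
python3 -m creep '[[0,-0.45,0,0,0,0],[1.5,-0.2,0,0,0,0],[1.5,-0.2,0,0,0,0],[0.8,-0.1,0,0,0,0],[0,0,0,0,0,0],[0,0,0,0,0,0]]' | grep -E 'eef|ft_f'
python3 -m creep '[[1,-0.13,0,0,0,0],[1,-0.13,0,0,0,0],[1,-0.13,0,0,0,0],[1,-0.13,0,0,0,0],[0,0,0,0,0,0],[0,0,0,0,0,0]]' | grep -E 'eef|ft_f'
```

```text
eef_pos: [0.4742, -0.1899, 0.1153]
ft_force: [0.1, 0.0, -2.1]
eef_pos: [0.5146, -0.1949, 0.1149]
ft_force: [-0.1, 0.6, -1.5]
```

```bash
python3 -m creep '[[0,0,-0.6,0,0,0],[0,0,-0.5,0,0,0],[0,0,0,0,0,0]]' | grep -E 'eef|ft_f'
python3 -m creep '[[0,0,-0.1,0,0,0],[0,0,0,0,0,0]]' | grep -E 'eef|ft_f'
python3 -m creep '[[0,0,-0.1,0,0,0],[0,0,0,0,0,0]]' | grep -E 'eef|ft_f'
```

```text
eef_pos: [0.5134, -0.1947, 0.1031]
ft_force: [0.0, 0.8, -1.7]
eef_pos: [0.5145, -0.195, 0.1033]
ft_force: [0.4, 0.5, -1.5]
eef_pos: [0.5147, -0.1952, 0.1025]
ft_force: [-0.4, 0.6, -0.6]
```

```bash
python3 -m creep '[[0,0,-0.07,0,0,0],[0,0,0,0,0,0]]' | grep -E 'eef|ft_f'
python3 -m creep '[[0,0,-0.07,0,0,0],[0,0,0,0,0,0]]' | grep -E 'eef|ft_f'
```

```text
eef_pos: [0.5148, -0.1951, 0.1024]
ft_force: [-2.5, 0.6, 4.9]
eef_pos: [0.5148, -0.1951, 0.1024]
ft_force: [-3.3, 1.0, 7.6]
```

```bash
python3 -m creep '[[0,0,0,0,0,0],[0,0,0,0,0,0],[0,0,0,0,0,0],[0,0,0,0,0,0]]' 0| grep -E 'eef|ft_f|wid'
python3 -m creep '[[0,0,1,0,0,0],[0,0,2,0,0,0],[0,0,3,0,0,0],[0,0,4,0,0,0],[-1,0,4,0,0,5.9],[-1,0,0,0,0,5.9],[0,0,0,0,0,5.9],[0,0,0,0,0,0]]'
python3 - <<'E'
from h import *
w,c=snap('wrist','w13');s,c1=snap('scene','s13');t,c2=snap('top','t13')
w5,_=load('w5')
# plug in top: dark blob in tray vs w5-time; gauge/pin compare with t0, s0
for a,b,n,(x,y,ww,h) in ((load('t0')[0],t,'top stand',(345,170,85,60)),(load('s0')[0],s,'scene stand',(300,120,90,80)),(load('t5')[0],t,'tray',(270,205,60,60))):
    d=np.abs(a.astype(int)-b).max(2)[y:y+h,x:x+ww]>60;ys,xs=np.where(d);print(n,d.sum(),(xs.min()+x,xs.max()+x,ys.min()+y,ys.max()+y) if d.any() else '')
for n,im,cc in(('s',s,c1),('w',w,c)):
    hsv=cv2.cvtColor(np.ascontiguousarray(im),cv2.COLOR_RGB2HSV);b=((hsv[...,0]>8)&(hsv[...,0]<32)&(hsv[...,1]>110)&(hsv[...,2]>60)).astype(np.uint8)
    pc=proj(cc,np.array([.5155,-.195,.074]))[0]
    nn,l,s2,ce=cv2.connectedComponentsWithStats(b);i=min(range(1,nn),key=lambda i:np.hypot(*(ce[i]-pc))+(1e3 if s2[i,4]<6 else 0));print(n,s2[i],ce[i].round(1),'pred',pc.round(1))
g=cv2.cvtColor(np.ascontiguousarray(w),cv2.COLOR_RGB2GRAY)
for P in ([.5155,-.1945,.175],[.5031,-.2845,.165]):
    u,v=proj(c,np.array(P))[0].round().astype(int);print(u,v);print(g[max(v-15,0):v+16:5,u-20:u+21:5])
E
```

```text
eef_pos: [0.5145, -0.195, 0.1006]
ft_force: [0.7, 0.1, 0.6]
grip_width: 0.0429
clock: 28.5
eef_pos: [0.4947, -0.1952, 0.2422]
tool_rot: [0.062, 0.998, -0.0, 0.001]
ft_force: [-0.0, -0.3, -0.2]
grip_width: 0.0426
grasp_force: 0.0
top stand 1515 (np.int64(361), np.int64(429), np.int64(173), np.int64(229))
scene stand 25 (np.int64(332), np.int64(346), np.int64(138), np.int64(157))
tray 68 (np.int64(270), np.int64(327), np.int64(220), np.int64(246))
s [336 164   7   7  36] [339.4 167.6] pred [338.1 166.5]
w [274 183  17  14 178] [281.9 189.4] pred [281.  197.6]
283 232
[[227 179  52  69  38  41  40 145 229]
 [229 231  82  83  58  88  62 230 230]
 [224 222  84 176 169 157  71 224 224]
 [230 227  85 170 173 173 170 229 229]
 [229 231 178  88 121  86 231 230 230]
 [228 229 228 228 229 226 228 227 226]
 [229 229 229 229 229 229 229 229 229]]
168 226
[[230 230 228 231  34  39  36  36  35]
 [230 230 229  78  87  81  37  35  36]
 [231 231 223  91  86  83  83  38  74]
 [229 229 226  91  85  88  82  32 206]
 [229 230 230  78  86  84  83 233 230]
 [230 230 230 230 234 230 231 230 230]
 [229 228 227 228 228 228 228 228 228]]
```

Run:
```python
from h import *
for f in('s0','s13','t5','t13'):
    im,c=load(f);g=cv2.cvtColor(np.ascontiguousarray(im),cv2.COLOR_RGB2GRAY)
    q=proj(c,np.array([.441,.0115,.004]))[0];m=(g<50);yy,xx=np.mgrid[0:420,0:560];m&=np.hypot(xx-q[0],yy-q[1])<14
    if m.any(): print(f,m.sum(),xx[m].mean().round(1),yy[m].mean().round(1),onz(c,xx[m].mean(),yy[m].mean(),.028).round(3))
o=status.get_obs();print(o['joint_vel'].round(3))
ticket.job_done()
```

```text
s0 18 306.3 245.6 [0.424 0.064 0.028]
s13 122 312.5 230.8 [0.443 0.014 0.028]
t5 75 300.4 233.7 [0.445 0.014 0.028]
t13 76 300.1 233.8 [0.445 0.015 0.028]
[ 0.002  0.007 -0.004 -0.001 -0.    -0.007]
the job is handed in; nothing more can be done
```

The job is handed in: the plug is in the tray, and the gauge was pressed to the bore's bottom at about 15 N for 1.2 s. It hangs in its fork again with the collar set (bore about 43 mm deep by my estimate), and the pin and the things around are, as far as I can tell, where they were; no verdict came back.

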